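# Turn a thin plywood lid over on the sanding table

## Task

The plywood lid on the perforated sanding table has been sanded on its upper face. Slide it out over the table's open front edge until you can get hold of it from below, turn it over, and lay it back on the table with the pencil-marked face up, without letting it drop, its long edge pushed flush up against the wooden stop. Leave everything else where it is.

Things in the scene. Friction and masses are not known exactly. Their poses are not given: they have to be found in the camera images.
- panel_mid (a point): Centre (half-way through its thickness) of the loose lid: flat plywood rectangle, 110 mm along its x, 150 mm along its y, 6 mm thick, 50 to 90 g. It lies flat on the sanding table, z up at the start, x within 0.2 rad of the table's x: too wide to span, too thin to get under where it lies. A grey pencil zigzag marks its underside. Four more lids, stacked on the bench, are not to be used.
- sanding_table: Fixed grey steel box, its flat top dotted with dark holes (drawn only, they catch nothing). Origin: centre of its underside, on the bench; x runs from its open front edge to its back, y along the front edge, z up. 300 mm deep in x, 460 mm wide in y, top 100 mm above the bench. The front face is plain but for a low drawer pull. Wood slides on the top with a friction of about 0.6.
- front_edge (a point): Middle of the sanding table's front top edge, 100 mm above the bench, with nothing above or in front of it; table axes (x towards the back). The edge faces the robot's right side, and is 460 mm long.
- stop_face (a point): Foot of the wooden stop's face that the lid is to touch, at the middle of its length, level with the table's top; table axes. The face looks to the front and lies 200 mm behind the front edge. The stop is a strip 440 mm long in y, 12 mm high, 18 mm thick.
- sanding_block: Loose bystander on the sanding table beside the lid: cork sanding block, 112 x 62 x 35 mm. Origin under its centre.
- tape_roll: Loose bystander on the sanding table on the other side of the lid (it and the block may change places): masking tape roll, 92 mm across, 25 mm high. Origin under its centre.
- sander: Loose bystander on the bench at the right: round palm sander, 125 mm across, 150 mm high, a dust canister reaching 151 mm from its axis along its own x. Origin under its pad's centre.
- lid_stack: Loose bystander on the bench at the right: stack of four sanded lids, about 115 x 160 mm, 24 mm high. Origin under its centre.
- square: Loose bystander on the bench at the far right: steel combination square, 300 mm rule, 18 mm high. Origin under the rule's middle.
- glue_bottle: Loose bystander on the bench at the left: glue bottle, 64 mm across, 190 mm high. Origin under its centre.
- pencil_tin: Loose bystander on the bench at the left: open steel tin with pencils, 72 mm across, 165 mm high with the pencils. Origin under its centre.
Things that resemble listed ones, but are neither listed nor needed, are in the scene too. What is shaped like the part that bears panel_mid but black is not meant.

How it is judged:
By the outcome, as a careful person would: the job done as asked, in the order asked, and still so for the second after the job is handed in, with the robot touching nothing.
It also fails if it takes over 69 s, if anything falls off the work surface, if the arm or the gripper's body presses on something with over 40 N, if the wrist force passes 120 N, or if a joint passes its speed limit or range.

## Robot

A 6-joint arm with a two-finger parallel gripper is mounted at the origin on the work surface. World frame = base frame: x ahead of the robot, y to its left, z up, the work surface at z = 0. Lengths are in m, angles in rad, forces in N, time in s.
With the tool pointing down it reaches from about 0.3 to 0.875 m from the base axis. Payload 6.4 kg.
Tool frame: the origin (TCP) lies midway between the tips of the shut fingers; the grasp point (between the pads) lies 19 mm behind it; z points along the fingers, y is the line along which they close (so a half turn about z gives the same grasp; the last joint's range is limited). The gripper opens to 85 mm and grips with 20 to 120 N. Pads are 22 mm wide; open, the fingers measure 114 mm over their backs; the gripper's body (76 mm by 85 mm) begins 54 mm behind the grasp point. The pads swing forward as they close: fully open they stand 13 mm farther back than shut.
Start: joints at [0.895, 0.181, 1.607, -0, 1.354, -0.206], TCP at [0.26, 0.513, 0.231] pointing down, gripper open.
Joint ranges: [-2.99, 2.99], [-0.89, 2.07], [0.3, 2.58], [-1.14, 4.28], [0, 2.63], [-3.12, 3.12]. Speed limits (rad/s): [2.57, 2.57, 3.01, 3.14, 3.14, 3.14].

## Interface

Orientations are given as a unit quaternion [w, x, y, z].
In Python, from bench import ctrl gives the robot as it stands. The module is installed in compiled form; this text tells all that it offers.
- The arm moves only by the tool move_arm, never from a script. Its argument "plan" is one flat list of numbers, 6 for each row, row after row: the shift along the world's x, y, z in units of 50 mm (1.0 is 50 mm), then the turn, a rotation vector about the world's x, y, z in rad. A call has 1 to 10 rows; each row is the pose to reach, as a shift and turn from the pose commanded when the call began; what a row does not reach only later rows make up. A row lasts 1/8 s, in which the tool goes at most 62.5 mm and 10.7 degrees, less where a joint would pass 70% of its speed; a pose out of reach is approached as far as the arm can. A call with a gripper value outside its range is refused whole. "grip" is the finger opening in mm, from 0 to 85.4, set as the call begins (left out, the last holds). The fingers move at their own pace and stop on an object; the grip force is fixed at half the most. Time passes only in rows, so rows that repeat a pose let the fingers close. It gives the time, the measured TCP pose, the force, the opening and the grip force at its end, in the units of the state.
- ctrl.get_obs(): the state, without advancing time (a new reading comes with each control period).
- ctrl.camera(name): name is "scene" or "top"; returns a dict with "pixels" (400x640x3 uint8, red, green, blue), "fx", "fy", "cx", "cy" (pixels), "origin" and "attitude" of the camera in the world. Camera axes: x right, y down, z forward; pixel columns grow to the right and rows downward; lengths in m; the calibration is good to about 2 mm. A picture is of the moment at which its call begins. There is no depth.
- ctrl.hand_in(): hands the job in; it is judged then, once.
The state is a dict: "time_s": time; "q": joint angles; "dq": joint speeds; "joint_efforts": joint torques, N m; "eef_pos": TCP position; "eef_rot": TCP orientation; "wrist_force": force on the tool from outside, world axes, zero at the start; "torque": the same for the moment, N m; "opening": opening from 0.0 (shut) to 1.0 (fully open); "grasp_force": force on a finger pad.
Only numpy, scipy, OpenCV 4.12 (cv2) and the standard library are available. Lean on these libraries where they do the work, as an engineer would, in place of code of your own. Each camera call takes 0.05 s, during which the arm holds its last target. There are 200 camera calls.

## Working session

There is one attempt and no reset: what is moved stays moved. The work goes in short steps, Python scripts to look and compute and a tool call to move; the robot and the scene stay as the last step left them, time stands still between calls to the robot, and variables do not carry over. Pictures are saved under pics/ and viewed, at most 10 in all, crops included, and the job is handed in when it is done.

Besides the shell and the picture viewer there is one more tool, called after ">>>" by a JSON object that holds its "op" and its "data". move_arm: Moves the arm, as the interface text tells. Its arguments: {"type":"object","properties":{"plan":{"type":"array"},"grip":{"type":"number"}},"required":["plan"]}

```bash
mkdir -p pics
cat > h.py <<'E'
import numpy as np, cv2, json
from bench import ctrl
from scipy.spatial.transform import Rotation as R
def rot(a):
    a=np.array(a,float)
    return a if a.shape==(3,3) else R.from_quat([a[1],a[2],a[3],a[0]]).as_matrix()
def shot(n,f=None):
    c=ctrl.camera(n)
    if f: cv2.imwrite(f'pics/{f}.png',cv2.cvtColor(c['pixels'],cv2.COLOR_RGB2BGR))
    return c
def cast(c,px,z):
    px=np.atleast_2d(px).astype(float);o=np.array(c['origin'],float);A=rot(c['attitude'])
    d=np.c_[(px[:,0]-c['cx'])/c['fx'],(px[:,1]-c['cy'])/c['fy'],np.ones(len(px))]@A.T
    return o+d*((z-o[2])/d[:,2])[:,None]
def proj(c,P):
    P=np.atleast_2d(P).astype(float);p=(P-np.array(c['origin'],float))@rot(c['attitude'])
    return np.c_[p[:,0]/p[:,2]*c['fx']+c['cx'],p[:,1]/p[:,2]*c['fy']+c['cy']]
E
python3 - <<'E'
from h import *
for n in('scene','top'):
    c=shot(n,n+'1'); print(n,c['origin'],c['attitude'],c['fx'],c['cx'],c['cy'])
o=ctrl.get_obs();print(o)
E
```

```text
scene [ 1.48204952 -0.44622603  1.23196289] [-0.30304316  0.75955182  0.538763   -0.20243592] 452.09392540584497 315.42912290800797 204.22788139927295
top [ 0.23769006 -0.04926598  1.44172042] [ 0.06178108 -0.7001068   0.70818269 -0.06716285] 433.2792552128949 318.806251604842 192.29709602297373
{'time_s': 0.1, 'q': array([ 8.94720070e-01,  1.81476350e-01,  1.60785977e+00, -1.26390377e-05,
        1.35377610e+00, -2.06282572e-01]), 'dq': array([ 0.00037296,  0.00024291, -0.00395472, -0.00035288,  0.00085729,
       -0.00027861]), 'joint_efforts': array([-4.47873381e-04, -4.45875371e+01, -3.52240026e+01, -2.45367419e-04,
        4.10529727e-03,  2.32067379e-05]), 'eef_pos': array([0.2599849 , 0.51234466, 0.23049214]), 'eef_rot': array([-3.18853403e-04,  2.32741267e-01,  9.72538393e-01, -6.89669107e-04]), 'wrist_force': array([ 0.16836205, -0.23957495, -0.62486428]), 'torque': array([-0.05488064, -0.0427703 , -0.01089983]), 'grasp_force': 0.0, 'opening': 1.0023024301104433}
```

View pics/scene1.png

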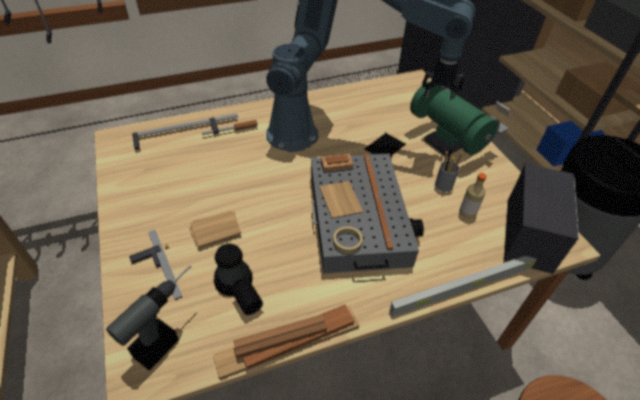

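View pics/top1.png

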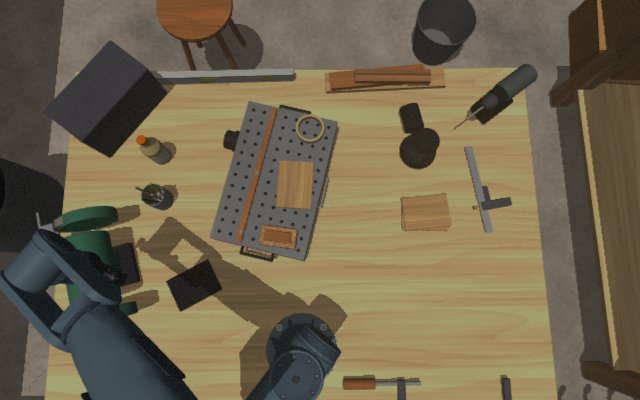

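The top view shows the grey table around (275,180), with the lid on it at (295,184). The red stop is at (258,175), tape at (310,128), block at (279,237), and the front edge on the right at about x=305–337. There are three lid-like things: the wood lid at (295,184), the stack at (426,212) and the black plate at (195,285). The lid meant is (295,184): single, wooden and on the table. I'll confirm that in a crop.

Run:
```python
from h import *
im=cv2.imread('pics/top1.png')
cv2.imwrite('pics/crop1.png',cv2.resize(im[90:270,200:360],None,fx=3.3,fy=3.3,interpolation=cv2.INTER_CUBIC))
c=shot('top');hsv=cv2.cvtColor(c['pixels'],cv2.COLOR_RGB2HSV)
for p in [(295,184),(258,175),(290,210),(310,118),(320,150),(345,200),(266,237)]: print(p,hsv[p[1],p[0]])
# table grey: low saturation
m=((hsv[...,1]<70)&(hsv[...,2]>50)).astype(np.uint8)
m[:, :205]=0;m[:,345:]=0;m[:95]=0;m[265:]=0
m=cv2.morphologyEx(m,cv2.MORPH_CLOSE,np.ones((5,5)))
k=max(cv2.findContours(m,0,2)[0],key=cv2.contourArea);print('tab',cv2.contourArea(k),cv2.approxPolyDP(cv2.convexHull(k),4,True)[:,0].tolist())
```

```text
(295, 184) [ 17 127 151]
(258, 175) [ 13 153 112]
(290, 210) [23 11 95]
(310, 118) [17 69 78]
(320, 150) [ 15  10 100]
(345, 200) [ 25  89 163]
(266, 237) [ 13 161 130]
tab 13627.5 [[249, 101], [337, 121], [328, 179], [304, 260], [210, 237], [225, 135]]
```

View pics/crop1.png

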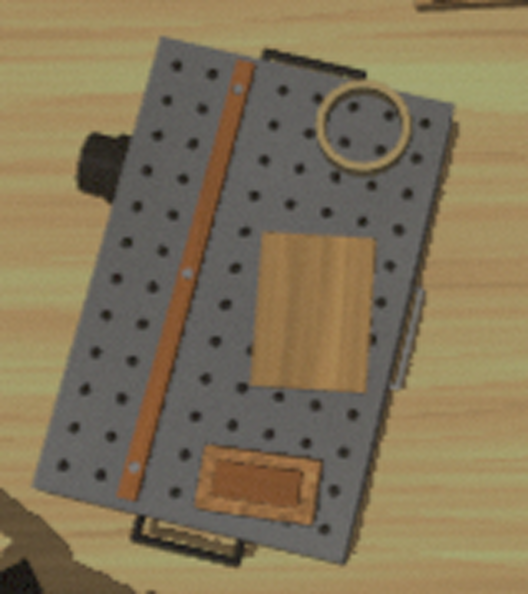

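The crop confirms the bare wooden lid at crop (313,312), between the tape (363,127) and the block (258,485). The front edge runs from (453,103) to (345,563).

```bash
cat >> h.py <<'E'
def table(c):
    P=cast(c,[[337.3,121.3],[304.5,260.6],[249,101.5],[210.6,237.6]],.1)
    return P
def lidrect(c,z,roi):
    hsv=cv2.cvtColor(c['pixels'],cv2.COLOR_RGB2HSV)
    m=((hsv[...,1]>85)&(hsv[...,0]>8)&(hsv[...,0]<30)&(hsv[...,2]>90)).astype(np.uint8)
    r=np.zeros_like(m);cv2.fillPoly(r,[np.array(roi,np.int32)],1);m*=r
    m=cv2.morphologyEx(m,cv2.MORPH_OPEN,np.ones((3,3)))
    k=max(cv2.findContours(m,0,1)[0],key=cv2.contourArea)[:,0]
    W=cast(c,k,z)[:,:2]
    (x,y),s,a=cv2.minAreaRect((W*1000).astype(np.float32))
    return (x,y),s,a,cv2.boxPoints(((x,y),s,a))
E
python3 - <<'E'
from h import *
c=shot('top')
P=table(c)*1000;print(P.round())
print('front len',np.linalg.norm(P[0]-P[1]),'depth',np.linalg.norm(P[0]-P[2]),np.linalg.norm(P[1]-P[3]))
for v in (P[0]-P[1],P[2]-P[3]): print('ydir ang',np.degrees(np.arctan2(v[1],v[0])))
for v in (P[2]-P[0],P[3]-P[1]): print('xdir ang',np.degrees(np.arctan2(v[1],v[0])))
print('front mid',P[:2].mean(0))
print(lidrect(c,.106,[[272,155],[320,155],[316,215],[272,215]]))
# stop, tape, block
hsv=cv2.cvtColor(c['pixels'],cv2.COLOR_RGB2HSV)
m=((hsv[...,1]>85)&(hsv[...,0]<30)).astype(np.uint8)
r=np.zeros_like(m);cv2.fillPoly(r,[np.array([[250,104],[335,124],[302,257],[214,235]])],1);m*=r
for k in cv2.findContours(m,0,1)[0]:
    if cv2.contourArea(k)>100:
        W=cast(c,k[:,0],.112)[:,:2]*1000; q=cv2.minAreaRect(W.astype(np.float32));print(q,cv2.boxPoints(q).tolist())
m=cv2.inRange(cv2.cvtColor(c['pixels'],cv2.COLOR_RGB2HSV),(10,50,110),(30,255,255));m=m*r
k=[k for k in cv2.findContours(m,0,1)[0]]
for q in k:
    if cv2.contourArea(q)>60:
        for z in(.125,.135): print('obj',z,[np.round(v) if not isinstance(v,float) else v for v in cv2.minAreaRect((cast(c,q[:,0],z)[:,:2]*1000).astype(np.float32))])
E
```

```text
[[ 719. -124.  100.]
 [ 273.  -15.  100.]
 [ 790.  164.  100.]
 [ 347.  274.  100.]]
front len 459.0481196330532 depth 296.2430842120792 298.3329522779443
ydir ang -13.765870791535285
ydir ang -14.02662746325279
xdir ang 76.18444319988181
xdir ang 75.72831397502634
front mid [496.32509168 -69.31379879 100.        ]
((511.904296875, 14.631675720214844), (110.69566345214844, 150.1239471435547), 85.21868896484375, array([[432.4901  , -34.266926],
       [582.0917  , -46.780178],
       [591.3185  ,  63.530277],
       [441.71692 ,  76.04353 ]], dtype=float32))
((347.7452087402344, 65.75354766845703), (112.12393188476562, 61.239837646484375), 81.26285552978516) [[308.9647216796875, 14.993358612060547], [369.493896484375, 5.690929412841797], [386.52569580078125, 116.51373291015625], [325.99652099609375, 125.816162109375]]
((510.40234375, 12.5986328125), (114.40628051757812, 149.58804321289062), 85.72090911865234) [[431.54864501953125, -38.86430740356445], [580.7196655273438, -50.02579116821289], [589.2560424804688, 64.06156921386719], [440.08502197265625, 75.22305297851562]]
((687.2993164
[... 384 characters left out ...]
7578], [755.2962036132812, 70.59008026123047], [760.4564819335938, 90.91023254394531], [338.04547119140625, 198.18069458007812]]
obj 0.125 [array([346.,  66.]), array([109.,  58.]), 81.26251983642578]
obj 0.135 [array([345.,  65.]), array([108.,  58.]), 81.26251220703125]
obj 0.125 [array([508.,  14.]), array([110., 149.]), 85.77470397949219]
obj 0.135 [array([506.,  14.]), array([110., 148.]), 85.77470397949219]
obj 0.125 [array([685., -32.]), array([90., 77.]), 75.56755065917969]
obj 0.135 [array([681., -32.]), array([89., 76.]), 75.56753540039062]
obj 0.125 [array([544., 134.]), array([ 18., 432.]), 75.72303009033203]
obj 0.135 [array([542., 133.]), array([ 18., 428.]), 75.72303009033203]
```

>>> {"op": "move_arm", "data": {"plan": [5.48,-8.2,0,0,0,-1.347,5.48,-8.2,0,0,0,-1.347,5.48,-8.2,0,0,0,-1.347,5.48,-8.2,0,0,0,-1.347,5.48,-8.2,0,0,0,-1.347,5.48,-8.2,0,0,0,-1.347,5.48,-8.2,0,0,0,-1.347,5.48,-8.2,0,0,0,-1.347,5.48,-8.2,0,0,0,-1.347,5.48,-8.2,0,0,0,-1.347], "grip": 85}}

```text
time_s: 1.45
eef_pos: [0.5338, 0.1029, 0.2309]
eef_rot: [-0.001, 0.789, 0.615, -0.0]
wrist_force: [-0.3, 0.8, 0.1]
opening: 0.994
grasp_force: 0.0
```

>>> {"op": "move_arm", "data": {"plan": [0,0,-1,0,0,0,0,0,-2,0,0,0,0,0,-2.6,0,0,0,0,0,-2.6,0,0,0]}}

```text
time_s: 1.95
eef_pos: [0.5312, 0.1044, 0.0989]
eef_rot: [-0.002, 0.788, 0.616, -0.002]
wrist_force: [0.1, -0.5, 0.6]
opening: 0.994
grasp_force: 0.0
```

Run:
```python
from h import *
o=ctrl.get_obs();print(o['q'],o['eef_pos'],o['wrist_force'])
c=shot('scene');cv2.imwrite('pics/s2.png',cv2.resize(cv2.cvtColor(c['pixels'],cv2.COLOR_RGB2BGR)[130:290,280:450],None,fx=3.5,fy=3.5,interpolation=cv2.INTER_CUBIC))
```

```text
[-2.55019933e-02  2.70060248e-01  1.79165794e+00  2.40824021e-04
  1.08599960e+00  2.17938339e-01] [0.53121641 0.10435627 0.09886562] [ 0.1436163  -0.54900316  0.61344958]
```

View pics/s2.png

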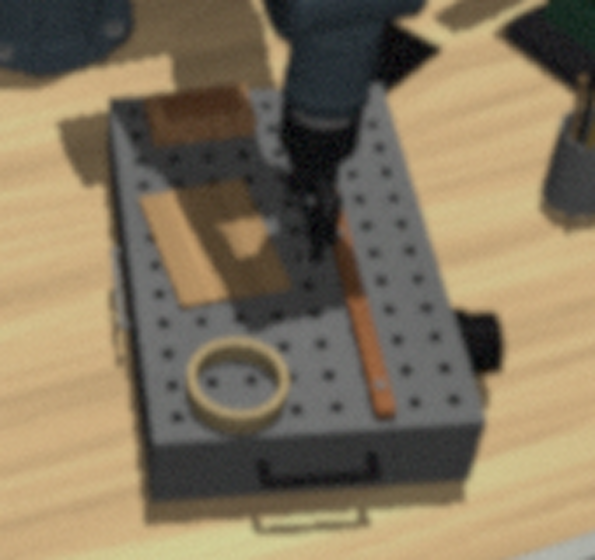

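The picture shows the open gripper between the lid's back edge and the stop, at crop (320,240), clear of both. I'll probe down next.

>>> {"op": "move_arm", "data": {"plan": [0.05,-0.04,-0.16,0,0,0,0.05,-0.04,-0.18,0,0,0,0.05,-0.04,-0.2,0,0,0]}}

```text
time_s: 2.38
eef_pos: [0.5373, 0.1007, 0.092]
eef_rot: [0.0, 0.789, 0.615, 0.0]
wrist_force: [0.0, -0.6, 0.2]
opening: 0.994
grasp_force: 0.0
```

>>> {"op": "move_arm", "data": {"plan": [0,0,-0.03,0,0,0,0,0,-0.03,0,0,0]}}

```text
time_s: 2.62
eef_pos: [0.5368, 0.1007, 0.0898]
eef_rot: [-0.0, 0.789, 0.615, -0.0]
wrist_force: [0.8, -0.3, 0.7]
opening: 0.994
grasp_force: 0.0
```

>>> {"op": "move_arm", "data": {"plan": [-0.05,0.03,-0.02,0,0,0,-0.05,0.03,-0.03,0,0,0]}}

```text
time_s: 2.88
eef_pos: [0.534, 0.1024, 0.0882]
eef_rot: [-0.0, 0.788, 0.615, -0.0]
wrist_force: [0.9, -0.7, -0.9]
opening: 0.995
grasp_force: 0.0
```

>>> {"op": "move_arm", "data": {"plan": [-0.058,-0.233,0,0,0,0,-0.117,-0.466,0,0,0,0,-0.175,-0.698,0,0,0,0,-0.233,-0.931,0,0,0,0,-0.291,-1.164,0,0,0,0,-0.35,-1.397,0,0,0,0,-0.35,-1.397,0,0,0,0]}}

```text
time_s: 3.75
eef_pos: [0.5167, 0.0315, 0.0883]
eef_rot: [0.0, 0.789, 0.614, -0.0]
wrist_force: [0.6, -0.0, -0.6]
opening: 0.993
grasp_force: 0.0
```

Run:
```python
from h import *
o=ctrl.get_obs();print(o['q'],o['eef_pos'],o['wrist_force'])
c=shot('scene');cv2.imwrite('pics/s3.png',cv2.resize(cv2.cvtColor(c['pixels'],cv2.COLOR_RGB2BGR)[130:290,280:450],None,fx=3.5,fy=3.5,interpolation=cv2.INTER_CUBIC))
F=np.array([496.3,-69.3]);E=np.array([[.2428,.9701],[-.9701,.2428]])
# lid in scene view: mask, table coordinates of visible corners
hsv=cv2.cvtColor(c['pixels'],cv2.COLOR_RGB2HSV)
m=((hsv[...,1]>85)&(hsv[...,2]>60)).astype(np.uint8)
hull=proj(c,[[*(F+E.T@np.array(p))/1000,.1] if 0 else [*((F+E.T@np.array(p))/1000),.106] for p in [(-70,-115),(-70,115),(170,115),(170,-115)]]).astype(np.int32)
print(hull.tolist())
```

```text
[-1.68689614e-01  2.35102501e-01  1.86182795e+00 -1.05684768e-04
  1.04465027e+00  7.87000523e-02] [0.51667595 0.0314725  0.08832993] [ 0.61967566 -0.04926608 -0.56360039]
[[297, 228], [292, 178], [359, 175], [370, 223]]
```

View pics/s3.png

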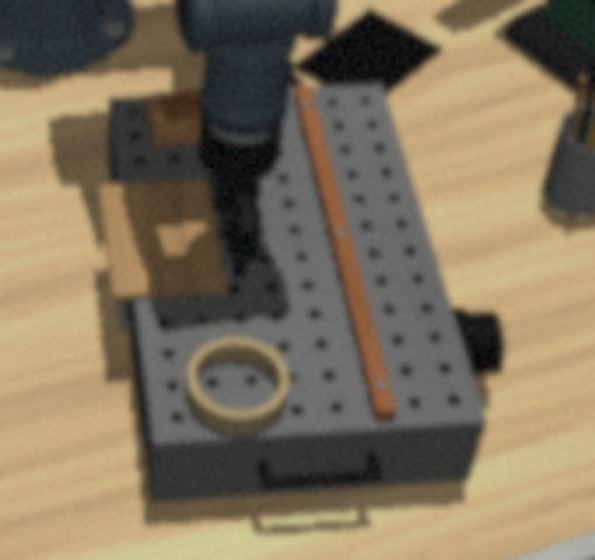

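The lid's front edge, crop (100,183) to (117,297), overhangs the table's front, and the gripper is square behind it.

```bash
cat >> h.py <<'E'
F=np.array([496.3,-69.3]);E=np.array([[.2428,.9701],[-.9701,.2428]])
def tc(P): return (np.atleast_2d(P)[:,:2]*1000-F)@E.T
def fit(O):  # O: list of (q,pos)
    pass
E
python3 - <<'E'
from h import *
c=shot('scene')
print(tc(cast(c,[[308.6,182.3],[313.4,214.9],[345.5,213.5]],.106)))
E
```

```text
[[-15.75757141  92.8852437 ]
 [-13.55846563 -61.96112691]
 [ 93.72080353 -64.57447502]]
```

>>> {"op": "move_arm", "data": {"plan": [-0.044,-0.175,0,0,0,0,-0.087,-0.349,0,0,0,0,-0.131,-0.524,0,0,0,0,-0.131,-0.524,0,0,0,0,-0.07,-0.28,0,0,0,0,-0.07,-0.28,1,0,0,0,-0.07,-0.28,2.2,0,0,0,-0.07,-0.28,3.4,0,0,0,-0.07,-0.28,3.4,0,0,0]}}

```text
time_s: 4.97
eef_pos: [0.5166, 0.0189, 0.2643]
eef_rot: [0.004, 0.788, 0.615, 0.004]
wrist_force: [0.4, 0.4, -1.1]
opening: 0.988
grasp_force: 0.0
```

Run:
```python
from h import *
o=ctrl.get_obs();print(o['q'],o['eef_pos'],o['eef_rot'])
c=shot('top')
roi=proj(c,np.c_[(F+np.array([[-60,-125],[-60,125],[120,125],[120,-125]])@E)/1000,[.106]*4])
hsv=cv2.cvtColor(c['pixels'],cv2.COLOR_RGB2HSV)
im=cv2.cvtColor(c['pixels'],cv2.COLOR_RGB2BGR)
cv2.imwrite('pics/t4.png',cv2.resize(im[90:270,200:360],None,fx=3.3,fy=3.3,interpolation=cv2.INTER_CUBIC))
```

```text
[-1.93539407e-01  1.40016642e-02  1.72078995e+00  2.49096775e-04
  1.39558977e+00  5.13686346e-02] [0.51662281 0.01886664 0.26432638] [0.00415486 0.78818426 0.6154138  0.00376497]
```

View pics/t4.png

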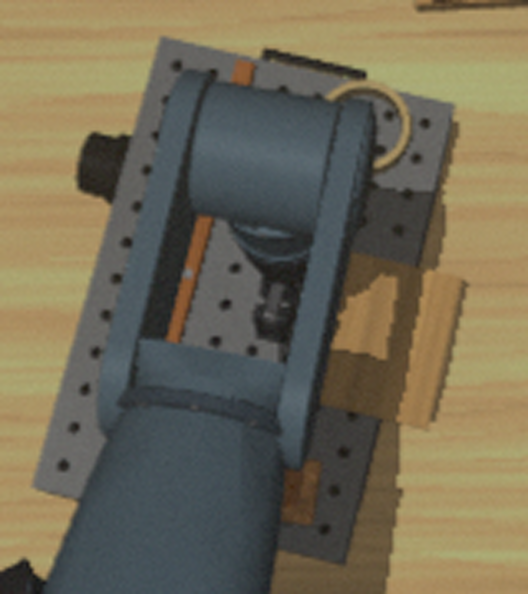

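The top view shows the lid overhanging squarely, with its front corners at crop (465,280) and (428,428). The gripper is clear above it. Next is a staging and tilt move, which also identifies the kinematics.

>>> {"op": "move_arm", "data": {"plan": [-0.3,-1,0.8,0,0,0,-1.5,-5.4,1.7,0.679,-0.17,0,-1.5,-5.4,1.7,0.679,-0.17,0,-1.5,-5.4,1.7,0.679,-0.17,0,-1.5,-5.4,1.7,0.679,-0.17,0,-1.5,-5.4,1.7,0.679,-0.17,0,-1.5,-5.4,1.7,0.679,-0.17,0,-1.5,-5.4,1.7,0.679,-0.17,0]}}

```text
time_s: 6.02
eef_pos: [0.4389, -0.2497, 0.3433]
eef_rot: [-0.211, 0.74, 0.579, 0.27]
wrist_force: [0.6, 1.0, -0.8]
opening: 0.995
grasp_force: 0.0
```

```bash
cat >> h.py <<'E'
def FK(q,p):
    d1,L1,L2,off,Lt,s4=p
    A=R.from_euler('z',q[0]);b=A.apply([L1*np.sin(q[1])+L2*np.sin(q[1]+q[2]),off,d1+L1*np.cos(q[1])+L2*np.cos(q[1]+q[2])])
    r=A*R.from_euler('y',q[1]+q[2])*R.from_euler('z',s4*q[3])*R.from_euler('y',q[4])*R.from_euler('z',q[5]-np.pi/2)
    return b+r.apply([0,0,Lt]),r
E
cat > data.py <<'E'
D=[([.89472,.181476,1.60786,0,1.353776,-.20628],[.25998,.51234,.23049]),
([-.0255,.27006,1.79166,.00024,1.0860,.21794],[.53122,.10436,.09887]),
([-.16869,.2351,1.86183,-.0001,1.04465,.0787],[.51668,.03147,.08833]),
([-.19354,.0140017,1.72079,.00025,1.39559,.05137],[.51662,.01887,.26433])]
E
python3 - <<'E'
from h import *
from data import D
from scipy.optimize import least_squares
o=ctrl.get_obs();print(o['q'].round(4),o['eef_pos'],o['eef_rot'])
D=D+[(o['q'],o['eef_pos'])]
for s in(1,-1):
    f=lambda p:np.concatenate([FK(q,[*p,s])[0]-x for q,x in D])
    r=least_squares(f,[.3,.4,.4,.118,.25]);print(s,r.x,abs(r.fun).max())
    print(FK(o['q'],[*r.x,s])[1].as_matrix().round(3).tolist())
print(rot(o['eef_rot']).round(3).tolist())
im=cv2.imread('pics/t4.png')
c=shot('top');print(tc(cast(c,[[340.9,174.8],[329.7,219.7]],.106)))
print(lidrect(c,.106,[[285,155],[345,155],[338,230],[275,225]]))
print(tc(np.array(lidrect(c,.106,[[285,155],[345,155],[338,230],[275,225]])[3])/1000))
cv2.imwrite('pics/t5.png',cv2.resize(cv2.cvtColor(c['pixels'],cv2.COLOR_RGB2BGR)[90:270,200:460],None,fx=3,fy=3,interpolation=cv2.INTER_CUBIC))
E
```

```text
[-1.0557  0.1952  1.5146  0.4936  1.9361 -0.7536] [ 0.43888413 -0.24972533  0.34334779] [-0.21132896  0.73999446  0.57874591  0.26981742]
1 [0.32363263 0.32238    0.50716769 0.11972725 0.29714318] 0.010497423760420899
[[-0.185, -0.971, 0.155], [-0.742, 0.241, 0.625], [-0.644, 0.0, -0.765]]
-1 [0.15592642 0.23222493 0.49889689 0.14879859 0.03103263] 0.14029149748134837
[[-0.339, -0.711, -0.616], [-0.94, 0.284, 0.189], [0.04, 0.643, -0.765]]
[[0.185, 0.971, 0.155], [0.742, -0.241, 0.625], [0.644, -0.0, -0.765]]
[[-49.75174691 -57.24466377]
 [-47.63884675  89.85940053]]
((491.1916198730469, -64.82547760009766), (138.64889526367188, 243.05783081054688), 83.48787689208984, array([[ 362.5845  , -119.919624],
       [ 604.0741  , -147.48566 ],
       [ 619.7987  ,   -9.731331],
       [ 378.30914 ,   17.834702]], dtype=float32))
[[ -81.57222019  117.42695868]
 [ -49.68035493 -123.53512865]
 [  87.77305175 -105.34282188]
 [  55.8811939   135.61923584]]
```

View pics/t5.png

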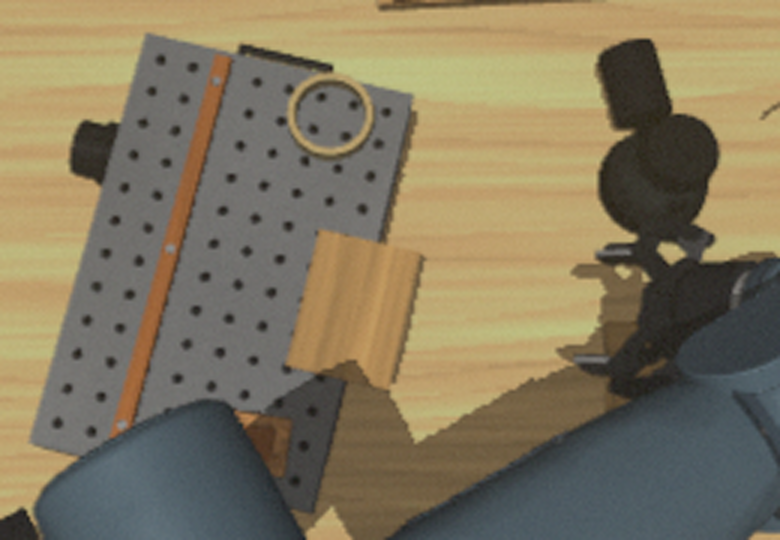

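The lid rests on the table with about 48 mm overhanging, crop corners (318,230), (422,255), (390,388) and (290,362). The gripper is clear in front of it.

```bash
cat > kin.py <<'E'
from h import *
from data import D
from scipy.optimize import least_squares
D=list(D)+[([-1.0557,.1952,1.5146,.4936,1.9361,-.7536],[.43888,-.24973,.34335])]
def fk(q,p):
    r0,d1,L1,L2,e,off,Lt=p
    A=R.from_euler('z',q[0]);B=A*R.from_euler('y',q[1]);C=B*R.from_euler('y',q[2])
    w=A.apply([r0,off,d1])+B.apply([0,0,L1])+C.apply([e,0,L2])
    r=C*R.from_euler('z',q[3])*R.from_euler('y',q[4])
    return w+r.apply([0,0,Lt]),r*R.from_euler('z',q[5]+np.pi/2),w,r.apply([0,1,0])
s=least_squares(lambda p:np.concatenate([fk(q,p)[0]-x for q,x in D]+[1e-3*(p-[0,.3,.4,.4,0,.118,.28])]),[0,.3,.4,.4,0,.118,.28])
P=s.x;res=abs(s.fun[:15]).max()
lo=np.array([-2.99,-.89,.3,-1.14,0,-3.12]);hi=np.array([2.99,2.07,2.58,4.28,2.63,3.12])
def ik(pos,Rm,q0):
    f=lambda q:np.r_[(fk(q,P)[0]-pos)*5,(fk(q,P)[1]*R.from_matrix(Rm).inv()).as_rotvec()]
    r=least_squares(f,np.clip(q0,lo+.01,hi-.01),bounds=(lo,hi));return r.x,np.abs(r.fun).max()
def pose(psi,up,pitch=0):  # tool z horizontal along psi, y = up*z
    z=np.array([np.cos(psi)*np.cos(pitch),np.sin(psi)*np.cos(pitch),-np.sin(pitch)])
    y=up*np.array([np.cos(psi)*np.sin(pitch),np.sin(psi)*np.sin(pitch),np.cos(pitch)]);return np.c_[np.cross(y,z),y,z]
E
python3 - <<'E'
from kin import *
print(P.round(4),res)
q0=np.array([-1.05,.2,1.5,1.5,1.9,-.75])
for deg in (90,76,60,45,30,15):
  psi=np.radians(deg);t=np.array([np.cos(psi),np.sin(psi)])
  g=(F+np.array([-26,16 if deg>50 else 45])@E)/1000
  for z in(.103,.25):
   for up in(1,-1):
    best=min((ik(np.r_[g+.019*t,z],pose(psi,up),q0+np.r_[0,0,0,a,0,b]) for a in(0,1.5) for b in(0,-1.5,1.5,3)),key=lambda r:r[1])
    q,e=best;_,_,w,ax=fk(q,P)
    print(deg,z,up,'err%.3f'%e,q.round(2),'w',w.round(3),'axz %.2f low %.3f'%(ax[2],w[2]-.095*abs(ax[2])-.05*np.sqrt(1-ax[2]**2)))
E
```

```text
[-0.      0.3134  0.4382  0.5145  0.0855  0.1178  0.3189] 1.5862946137479295e-05
90 0.103 1 err0.000 [-0.88  0.96  1.53  0.8   2.06 -2.69] w [ 0.474 -0.391  0.103] axz 0.44 low 0.017
90 0.103 -1 err0.000 [-0.88  0.96  1.53  0.8   2.06  0.45] w [ 0.474 -0.391  0.103] axz 0.44 low 0.017
90 0.25 1 err0.000 [-0.88  0.68  1.62  0.89  2.19 -2.52] w [ 0.474 -0.391  0.25 ] axz 0.58 low 0.154
90 0.25 -1 err0.000 [-0.88  0.68  1.62  0.89  2.19  0.62] w [ 0.474 -0.391  0.25 ] axz 0.58 low 0.154
76 0.103 1 err0.000 [-0.97  0.9   1.69  0.92  1.93 -2.71] w [ 0.402 -0.382  0.103] axz 0.42 low 0.018
76 0.103 -1 err0.000 [-0.97  0.9   1.69  0.92  1.93  0.43] w [ 0.402 -0.382  0.103] axz 0.42 low 0.018
76 0.25 1 err0.000 [-0.97  0.59  1.78  1.    2.06 -2.51] w [ 0.402 -0.382  0.25 ] axz 0.59 low 0.154
76 0.25 -1 err0.000 [-0.97  0.59  1.78  1.    2.06  0.63] w [ 0.402 -0.382  0.25 ] axz 0.59 low 0.154
60 0.103 1 err0.000 [-1.07  0.84  1.87  1.06  1.79 -2.77] w [ 0.325 -0.35   0.103] axz 0.36 low 0.022
60 0.103 -1 err0.000 [-1.07  0.84  1.87  1.06  1.79  0.37] w [ 0.325 -0.35   0.103] axz 0.36 low 0.02
[... 730 characters left out ...]
0.000 [-1.3   0.78  2.26  1.32  1.6   0.09] w [ 0.187 -0.234  0.103] axz 0.09 low 0.044
30 0.25 1 err0.000 [-1.3   0.22  2.41  1.35  1.69 -2.64] w [ 0.187 -0.234  0.25 ] axz 0.48 low 0.161
30 0.25 -1 err0.000 [-1.3   0.22  2.41  1.35  1.69  0.5 ] w [ 0.187 -0.234  0.25 ] axz 0.48 low 0.161
15 0.103 1 err0.000 [-1.35  0.84  2.4   1.53  1.57  3.05] w [ 0.157 -0.161  0.103] axz -0.09 low 0.044
15 0.103 -1 err0.000 [-1.35  0.84  2.4   1.53  1.57 -0.09] w [ 0.157 -0.161  0.103] axz -0.09 low 0.044
15 0.25 1 err0.009 [-1.35  0.11  2.58  1.53  1.59 -2.69] w [ 0.158 -0.165  0.249] axz 0.44 low 0.162
15 0.25 -1 err0.009 [-1.35  0.11  2.58  1.53  1.59  0.45] w [ 0.158 -0.165  0.249] axz 0.44 low 0.162
```

```bash
cat > way.py <<'E'
from kin import *
psi=np.radians(75.95)
def W(x,y,z,up,pitch=.05,yaw=0): return np.r_[(F+np.array([x,y])@E)/1000,z],pose(psi+yaw,up,pitch)
def rel(cur,tgt):  # shift in units, rotvec
    return ((tgt[0]-cur[0])/.05).round(3),R.from_matrix(tgt[1]@cur[1].T).as_rotvec().round(3)
def now():
    o=ctrl.get_obs();return o['eef_pos'],rot(o['eef_rot']),o
E
python3 - <<'E'
from way import *
p,r,o=now();cur=(p,r);q=o['q']
for n,w in [('A',W(-100,16,.25,-1)),('B',W(-100,16,.1065,-1)),('C',W(-8,16,.1065,-1)),('D',W(-60,16,.23,-1)),('E',W(-100,16,.25,1)),('F',W(-60,16,.23,1)),('G',W(-8,16,.1065,1))]:
    q,e=ik(*w,q if n!='E' else q-np.r_[0,0,0,0,0,3.1]);print(n,rel(cur,w),'q',q.round(2),'e%.4f'%e,'wrist',tc(fk(q,P)[2]).round(),fk(q,P)[2][2].round(3))
    cur=w
c=shot('top');hsv=cv2.cvtColor(c['pixels'],cv2.COLOR_RGB2HSV)
print(tc(cast(c,[[401,196],[449,194],[451,229],[403,231]],.024)))
E
```

```text
A (array([ 0.35 ,  1.745, -1.874]), array([ 0.971,  1.242, -0.717])) q [-1.09  0.63  1.65  0.9   2.13  0.64] e0.0000 wrist [[-418.   16.]] 0.266
B (array([ 0.  ,  0.  , -2.87]), array([0., 0., 0.])) q [-1.09  0.91  1.57  0.82  2.    0.46] e0.0000 wrist [[-418.   16.]] 0.122
C (array([0.447, 1.785, 0.   ]), array([0., 0., 0.])) q [-0.97  0.86  1.7   0.91  1.9   0.45] e0.0000 wrist [[-326.   16.]] 0.122
D (array([-0.253, -1.009,  2.47 ]), array([0., 0., 0.])) q [-1.04  0.64  1.71  0.92  2.07  0.61] e0.0000 wrist [[-378.   16.]] 0.246
E (array([-0.194, -0.776,  0.4  ]), array([ 0.762,  3.044, -0.157])) q [-1.09  0.63  1.65  0.9   2.13 -2.5 ] e0.0000 wrist [[-418.   16.]] 0.266
F (array([ 0.194,  0.776, -0.4  ]), array([0., 0., 0.])) q [-1.04  0.64  1.71  0.92  2.07 -2.53] e0.0000 wrist [[-378.   16.]] 0.246
G (array([ 0.253,  1.009, -2.47 ]), array([0., 0., 0.])) q [-0.97  0.86  1.7   0.91  1.9  -2.7 ] e0.0000 wrist [[-326.   16.]] 0.122
[[-260.70403246  -52.5063803 ]
 [-415.12327366  -96.32399377]
 [-442.29102531   17.23024665]
 [-290.09412916   60.22743372]]
```

>>> {"op": "move_arm", "data": {"plan": [0.35,1.745,-1.874,0.971,1.242,-0.717,0.35,1.745,-1.874,0.971,1.242,-0.717,0.35,1.745,-1.874,0.971,1.242,-0.717,0.35,1.745,-1.874,0.971,1.242,-0.717,0.35,1.745,-1.874,0.971,1.242,-0.717,0.35,1.745,-1.874,0.971,1.242,-0.717,0.35,1.745,-1.874,0.971,1.242,-0.717,0.35,1.745,-1.874,0.971,1.242,-0.717,0.35,1.745,-1.874,0.971,1.242,-0.717,0.35,1.745,-1.874,0.971,1.242,-0.717], "grip": 36}}

```text
time_s: 7.38
eef_pos: [0.4557, -0.1631, 0.2495]
eef_rot: [-0.684, 0.719, -0.09, 0.083]
wrist_force: [-0.6, 0.5, -0.2]
opening: 0.424
grasp_force: 0.0
```

>>> {"op": "move_arm", "data": {"plan": [0,0,0,0,0,0,0,0,0,0,0,0]}}

```text
time_s: 7.62
eef_pos: [0.4562, -0.1643, 0.2502]
eef_rot: [-0.682, 0.721, -0.088, 0.084]
wrist_force: [-0.1, -0.9, 0.1]
opening: 0.42
grasp_force: 0.0
```

Run:
```python
from way import *
p,r,o=now();print(o['q'].round(3),tc(p),p[2],r[:,2].round(3),r[:,1].round(3))
print(rel((p,r),W(-100,16,.1065,-1)))
```

```text
[-1.091  0.633  1.645  0.898  2.133  0.637] [[-101.86031633   15.83197427]] 0.2501847126526724 [ 0.242  0.969 -0.054] [-0.012 -0.053 -0.999]
(array([ 0.006,  0.037, -2.874]), array([ 0.004, -0.   , -0.001]))
```

>>> {"op": "move_arm", "data": {"plan": [0.01,0.04,-1,0,0,0,0.01,0.04,-2,0,0,0,0.01,0.04,-2.6,0,0,0,0.01,0.04,-2.87,0,0,0,0.01,0.04,-2.87,0,0,0]}}

```text
time_s: 8.25
eef_pos: [0.4565, -0.1624, 0.1062]
eef_rot: [-0.683, 0.72, -0.09, 0.084]
wrist_force: [-0.6, -1.1, 0.0]
opening: 0.427
grasp_force: 0.0
```

>>> {"op": "move_arm", "data": {"plan": [0.11,0.45,0,0,0,0,0.22,0.9,0,0,0,0,0.33,1.35,0,0,0,0,0.4,1.6,0,0,0,0,0.4,1.6,0,0,0,0]}}

```text
time_s: 8.88
eef_pos: [0.4763, -0.081, 0.1063]
eef_rot: [-0.684, 0.72, -0.089, 0.083]
wrist_force: [-0.4, -0.3, -0.4]
opening: 0.424
grasp_force: 0.0
```

Run:
```python
from way import *
p,r,o=now();print(tc(p),p[2],r[:,2].round(3),o['wrist_force'].round(1))
print(rel((p,r),W(-8,16,.1065,-1)))
c=shot('scene');cv2.imwrite('pics/s8.png',cv2.resize(cv2.cvtColor(c['pixels'],cv2.COLOR_RGB2BGR)[150:270,180:380],None,fx=4,fy=4,interpolation=cv2.INTER_CUBIC))
```

```text
[[-16.19752743  16.59733104]] 0.10628336922368983 [ 0.242  0.969 -0.051] [-0.4 -0.3 -0.4]
(array([0.051, 0.156, 0.004]), array([ 0.001, -0.003, -0.001]))
```

View pics/s8.png

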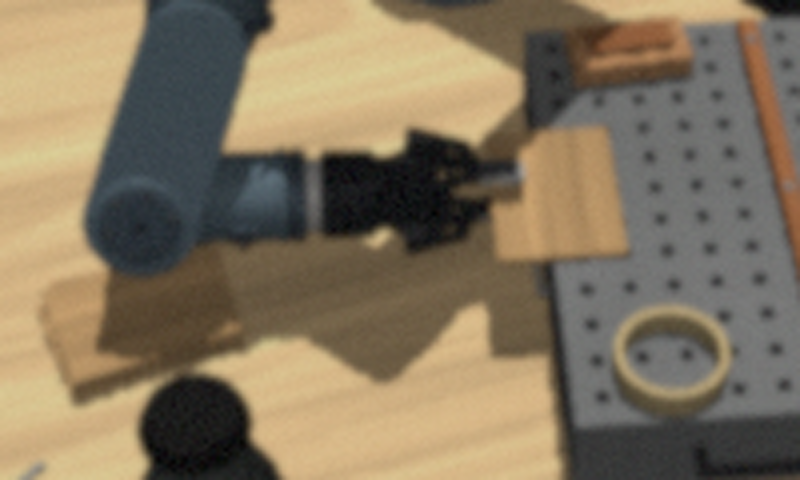

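The upper finger's pad lies above the lid at (500,175), the lower finger is hidden beneath it, and the wrist is clear of the stack at (150,320). I'll advance a little and close.

>>> {"op": "move_arm", "data": {"plan": [0.03,0.12,0,0,0,0,0.03,0.12,0,0,0,0]}}

```text
time_s: 9.18
eef_pos: [0.4778, -0.0765, 0.106]
eef_rot: [-0.683, 0.72, -0.09, 0.084]
wrist_force: [-0.2, -0.2, -0.1]
opening: 0.422
grasp_force: 0.0
```

>>> {"op": "move_arm", "data": {"plan": [0,0,0,0,0,0,0,0,0,0,0,0,0,0,0,0,0,0,0,0,0,0,0,0], "grip": 0}}

```text
time_s: 9.68
eef_pos: [0.4778, -0.0767, 0.1064]
eef_rot: [-0.684, 0.719, -0.09, 0.084]
wrist_force: [-1.5, -1.7, 3.3]
opening: 0.062
grasp_force: 61.8
```

>>> {"op": "move_arm", "data": {"plan": [0,0,0.2,0,0,0,0,0,0.6,0,0,0,-0.05,-0.2,1.1,0,0,0,-0.12,-0.5,1.7,0,0,0,-0.25,-1,2.3,0,0,0,-0.39,-1.56,2.8,0,0,0,-0.44,-1.76,2.9,0,0,0,-0.44,-1.76,2.9,0,0,0]}}

```text
time_s: 10.68
eef_pos: [0.4558, -0.1644, 0.2507]
eef_rot: [-0.683, 0.72, -0.09, 0.084]
wrist_force: [0.1, 0.0, -0.9]
opening: 0.062
grasp_force: 61.5
```

Run:
```python
from way import *
p,r,o=now();print(o['q'].round(2),tc(p),p[2],r[:,2].round(3),r[:,1].round(3),o['opening'],o['grasp_force'])
z=r[:,2]
for s in(1,-1): print((z*s*1.52).round(3),(z*s*1.56).round(3))
```

```text
[-1.09  0.63  1.65  0.9   2.13  0.64] [[-102.10235552   16.20022552]] 0.2506707177291535 [ 0.244  0.968 -0.053] [-0.015 -0.05  -0.999] 0.06198913508370752 61.530253887176514
[ 0.371  1.472 -0.08 ] [ 0.381  1.511 -0.082]
[-0.371 -1.472  0.08 ] [-0.381 -1.511  0.082]
```

>>> {"op": "move_arm", "data": {"plan": [0,0,0,-0.381,-1.511,0.082,0,0,0,-0.381,-1.511,0.082,0,0,0,-0.381,-1.511,0.082,0,0,0,-0.381,-1.511,0.082,0,0,0,-0.381,-1.511,0.082,0,0,0,-0.381,-1.511,0.082,0,0,0,-0.381,-1.511,0.082,0,0,0,-0.381,-1.511,0.082,0,0,0,-0.381,-1.511,0.082,0,0,0,-0.381,-1.511,0.082]}}

```text
time_s: 11.92
eef_pos: [0.4557, -0.1629, 0.25]
eef_rot: [-0.428, 0.575, 0.442, 0.54]
wrist_force: [0.0, 0.3, -0.3]
opening: 0.059
grasp_force: 61.5
```

Run:
```python
from way import *
p,r,o=now();print(o['q'].round(2),tc(p),p[2],r[:,2].round(3),o['opening'])
print(rel((p,r),W(-102,16,.25,1)))
```

```text
[-1.09  0.63  1.65  0.9   2.13 -0.92] [[-100.65013965   16.63440159]] 0.2500374614653478 [ 0.242  0.969 -0.051] 0.059105822207750444
(array([ 0.006, -0.029, -0.001]), array([-0.384, -1.537,  0.08 ]))
```

>>> {"op": "move_arm", "data": {"plan": [0,0,0,-0.384,-1.537,0.08,0,0,0,-0.384,-1.537,0.08,0,0,0,-0.384,-1.537,0.08,0,0,0,-0.384,-1.537,0.08,0,0,0,-0.384,-1.537,0.08,0,0,0,-0.384,-1.537,0.08,0,0,0,-0.384,-1.537,0.08,0,0,0,-0.384,-1.537,0.08,0,0,0,-0.384,-1.537,0.08,0,0,0,-0.384,-1.537,0.08]}}

```text
time_s: 13.18
eef_pos: [0.4558, -0.1636, 0.2505]
eef_rot: [0.085, 0.089, 0.718, 0.685]
wrist_force: [-0.4, -0.1, -0.1]
opening: 0.06
grasp_force: 61.5
```

Run:
```python
from way import *
p,r,o=now();print(o['q'].round(2),tc(p),p[2],r[:,2].round(3),o['opening'])
print(rel((p,r),W(-10,16,.115,1)))
c=shot('top');cv2.imwrite('pics/t9.png',cv2.resize(cv2.cvtColor(c['pixels'],cv2.COLOR_RGB2BGR)[90:270,200:460],None,fx=3,fy=3,interpolation=cv2.INTER_CUBIC))
```

```text
[-1.09  0.63  1.65  0.9   2.13 -2.5 ] [[-101.33811428   16.43249392]] 0.2505263370578282 [ 0.244  0.969 -0.048] 0.060063290692103886
(array([ 0.452,  1.77 , -2.711]), array([-0.002,  0.   ,  0.002]))
```

View pics/t9.png

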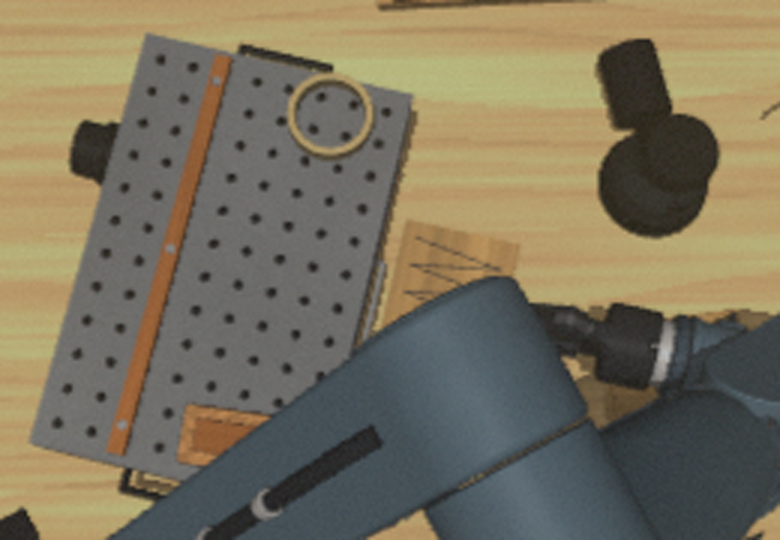

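The pencil zigzag now faces up, at (455,265), and the lid is held square to the table. Next I carry it over and lower it.

>>> {"op": "move_arm", "data": {"plan": [0.06,0.24,-0.6,0,0,0,0.18,0.72,-1.2,0,0,0,0.3,1.2,-1.8,0,0,0,0.42,1.68,-2.2,0,0,0,0.463,1.85,-2.31,0,0,0,0.463,1.85,-2.5,0,0,0,0.463,1.85,-2.65,0,0,0,0.463,1.85,-2.75,0,0,0,0.463,1.85,-2.8,0,0,0,0.463,1.85,-2.8,0,0,0]}}

```text
time_s: 14.48
eef_pos: [0.479, -0.0722, 0.1111]
eef_rot: [0.086, 0.089, 0.719, 0.684]
wrist_force: [-0.1, 0.0, -0.4]
opening: 0.061
grasp_force: 61.5
```

>>> {"op": "move_arm", "data": {"plan": [0,0,-0.04,0,0,0,0,0,-0.08,0,0,0,0,0,-0.08,0,0,0]}}

```text
time_s: 14.85
eef_pos: [0.4789, -0.0718, 0.1071]
eef_rot: [0.086, 0.088, 0.719, 0.684]
wrist_force: [-0.1, 0.5, 0.6]
opening: 0.062
grasp_force: 61.5
```

>>> {"op": "move_arm", "data": {"plan": [0,0,-0.02,0.01,-0.0025,0,0,0,-0.04,0.02,-0.005,0,0,0,-0.06,0.034,-0.0085,0,0,0,-0.06,0.034,-0.0085,0]}}

```text
time_s: 15.35
eef_pos: [0.4789, -0.0718, 0.104]
eef_rot: [0.088, 0.087, 0.706, 0.697]
wrist_force: [-0.0, 0.4, 0.5]
opening: 0.062
grasp_force: 61.6
```

Run:
```python
from way import *
p,r,o=now();print(o['q'].round(2),tc(p),p[2],r[:,2].round(3),o['wrist_force'],o['torque'])
```

```text
[-0.97  0.89  1.69  0.92  1.92 -2.71] [[-6.6476063  16.30210738]] 0.10398325970259192 [ 0.245  0.969 -0.013] [-0.03427038  0.36578329  0.49360722] [-0.19948984  0.10986993 -0.06732444]
```

>>> {"op": "move_arm", "data": {"plan": [0,0,-0.02,0,0,0,0,0,-0.02,0,0,0]}}

```text
time_s: 15.6
eef_pos: [0.4789, -0.0718, 0.1036]
eef_rot: [0.088, 0.087, 0.706, 0.697]
wrist_force: [0.3, -0.2, 4.4]
opening: 0.06
grasp_force: 61.6
```

>>> {"op": "move_arm", "data": {"plan": [0,0,0,0,0,0,0,0,0,0,0,0], "grip": 8}}

```text
time_s: 15.85
eef_pos: [0.479, -0.0719, 0.1028]
eef_rot: [0.088, 0.087, 0.707, 0.696]
wrist_force: [0.5, 0.2, -0.0]
opening: 0.095
grasp_force: 0.0
```

>>> {"op": "move_arm", "data": {"plan": [0,0,0,0,0,0,0,0,0,0,0,0], "grip": 12}}

```text
time_s: 16.1
eef_pos: [0.4789, -0.0719, 0.103]
eef_rot: [0.088, 0.087, 0.707, 0.697]
wrist_force: [0.4, -0.4, 0.4]
opening: 0.141
grasp_force: 0.0
```

>>> {"op": "move_arm", "data": {"plan": [0,0,0,0,0,0,0,0,0,0,0,0,0,0,0,0,0,0], "grip": 32}}

```text
time_s: 16.48
eef_pos: [0.479, -0.0719, 0.1031]
eef_rot: [0.088, 0.087, 0.707, 0.697]
wrist_force: [0.1, -0.1, -1.4]
opening: 0.376
grasp_force: 0.0
```

>>> {"op": "move_arm", "data": {"plan": [-0.12,-0.48,0,0,0,0,-0.24,-0.96,0,0,0,0,-0.36,-1.44,0,0,0,0,-0.46,-1.84,0,0,0,0,-0.46,-1.84,1,0,0,0,-0.46,-1.84,2,0,0,0,-0.46,-1.84,3,0,0,0,-0.46,-1.84,3.4,0,0,0,-0.46,-1.84,3.4,0,0,0]}}

```text
time_s: 17.6
eef_pos: [0.456, -0.1646, 0.2736]
eef_rot: [0.088, 0.087, 0.708, 0.696]
wrist_force: [-0.0, 0.4, 0.1]
opening: 0.374
grasp_force: 0.0
```

Run:
```python
from way import *
p,r,o=now();q=o['q'];print(q.round(2),tc(p),p[2])
ex=np.r_[E[0],0];ey=np.r_[E[1],0]
for s in(1,-1):
    y=s*ey;z=np.array([0,0,-1.]);T=(np.r_[(F+np.array([-75,16])@E)/1000,.27],np.c_[np.cross(y,z),y,z])
    for b in(-2,0,2): 
        qq,e=ik(*T,np.r_[-.7,.2,1.7,0,1.3,b]);print(s,rel((p,r),T),qq.round(2),e)
c=shot('top');cv2.imwrite('pics/t10.png',cv2.resize(cv2.cvtColor(c['pixels'],cv2.COLOR_RGB2BGR)[90:270,200:460],None,fx=3,fy=3,interpolation=cv2.INTER_CUBIC))
```

```text
[-1.09  0.61  1.65  0.94  2.17 -2.48] [[-102.24701311   15.98839276]] 0.27359400062949496
1 (array([ 0.132,  0.529, -0.072]), array([-1.455, -0.865,  1.216])) [-0.41 -0.04  1.78 -0.14  1.4  -3.12] 0.16609161564643543
1 (array([ 0.132,  0.529, -0.072]), array([-1.455, -0.865,  1.216])) [-0.54 -0.06  1.78  0.    1.42  2.85] 7.788548694875885e-10
1 (array([ 0.132,  0.529, -0.072]), array([-1.455, -0.865,  1.216])) [-0.54 -0.06  1.78  0.    1.42  2.85] 1.8651746813702627e-14
-1 (array([ 0.132,  0.529, -0.072]), array([-0.866,  1.455, -1.218])) [-0.54 -0.06  1.78  0.    1.42 -0.29] 1.3877787807814457e-15
-1 (array([ 0.132,  0.529, -0.072]), array([-0.866,  1.455, -1.218])) [-0.54 -0.06  1.78 -0.    1.42 -0.29] 3.3584246494910985e-14
-1 (array([ 0.132,  0.529, -0.072]), array([-0.866,  1.455, -1.218])) [-0.54 -0.06  1.78  0.    1.42 -0.29] 1.8621059772148138e-11
```

>>> {"op": "move_arm", "data": {"plan": [0.132,0.529,0,-0.866,1.455,-1.218,0.132,0.529,0,-0.866,1.455,-1.218,0.132,0.529,0,-0.866,1.455,-1.218,0.132,0.529,0,-0.866,1.455,-1.218,0.132,0.529,0,-0.866,1.455,-1.218,0.132,0.529,0,-0.866,1.455,-1.218,0.132,0.529,0,-0.866,1.455,-1.218,0.132,0.529,0,-0.866,1.455,-1.218,0.132,0.529,0,-0.866,1.455,-1.218,0.132,0.529,0,-0.866,1.455,-1.218], "grip": 85}}

```text
time_s: 18.9
eef_pos: [0.462, -0.1377, 0.2718]
eef_rot: [0.011, 0.748, 0.658, 0.083]
wrist_force: [-0.1, 0.6, -1.1]
opening: 0.996
grasp_force: 0.0
```

```bash
cat >> way.py <<'E'
def down(x,y,z):
    yy=-np.r_[E[1],0];zz=np.array([0,0,-1.]);return np.r_[(F+np.array([x,y])@E)/1000,z],np.c_[np.cross(yy,zz),yy,zz]
E
python3 - <<'E'
from way import *
p,r,o=now();print(o['q'].round(2),tc(p),p[2]);print(rel((p,r),down(-75,16,.27)))
E
```

```text
[-0.65 -0.14  1.86  0.16  1.37 -0.55] [[-74.67062435  16.62719955]] 0.2718242238843621
(array([ 0.011, -0.009, -0.036]), array([-0.084,  0.144, -0.118]))
```

>>> {"op": "move_arm", "data": {"plan": [0,0,0,-0.084,0.144,-0.118,0,0,0,-0.084,0.144,-0.118,0,0,0,-0.084,0.144,-0.118,0,0,0,-0.084,0.144,-0.118]}}

```text
time_s: 19.4
eef_pos: [0.4618, -0.1379, 0.2722]
eef_rot: [-0.0, 0.787, 0.617, 0.003]
wrist_force: [0.2, -0.2, -0.6]
opening: 0.998
grasp_force: 0.0
```

Run:
```python
from way import *
p,r,o=now();print(o['q'].round(2),tc(p),p[2]);print(rel((p,r),down(-75,16,.0892)))
c=shot('scene');hsv=cv2.cvtColor(c['pixels'],cv2.COLOR_RGB2HSV)
roi=proj(c,np.c_[(F+np.array([[2,-110],[2,115],[110,115],[110,-110]])@E)/1000,[.1]*4])
m=((hsv[...,1]>85)&(hsv[...,2]>60)).astype(np.uint8);k=np.zeros_like(m);cv2.fillPoly(k,[roi.astype(np.int32)],1);m*=k
k=max(cv2.findContours(m,0,1)[0],key=cv2.contourArea)[:,0]
t=tc(cast(c,k,.106));print('lid on-table part x',t[:,0].min(),t[:,0].max(),'y',t[:,1].min(),t[:,1].max());print(cv2.minAreaRect(t.astype(np.float32)))
```

```text
[-0.54 -0.07  1.79  0.01  1.42 -0.3 ] [[-74.9702189   16.84326162]] 0.27216820990392093
(array([ 0.016, -0.005, -3.659]), array([-0.005,  0.005, -0.003]))
lid on-table part x -3.1081734957624287 69.37307287515792 y -58.97675504202469 98.49036805765694
((33.44205856323242, 19.96459197998047), (72.18309020996094, 157.47535705566406), 0.33422744274139404)
```

>>> {"op": "move_arm", "data": {"plan": [0,0,-1.2,-0.005,0.005,-0.003,0,0,-2.4,-0.005,0.005,-0.003,0,0,-3.3,-0.005,0.005,-0.003,0,0,-3.66,-0.005,0.005,-0.003,0,0,-3.66,-0.005,0.005,-0.003,0,0,-3.66,-0.005,0.005,-0.003]}}

```text
time_s: 20.2
eef_pos: [0.4631, -0.1383, 0.0912]
eef_rot: [0.002, 0.788, 0.615, 0.0]
wrist_force: [0.2, 0.2, 1.1]
opening: 0.994
grasp_force: 0.0
```

Run:
```python
from way import *
p,r,o=now();print(tc(p),p[2],r[:,1],r[:,2])
```

```text
[[-74.9923159   15.46148788]] 0.09122974164536332 [ 0.97004071 -0.24292664  0.00277018] [ 0.00223362 -0.00248415 -0.99999442]
```

>>> {"op": "move_arm", "data": {"plan": [0.034,0.136,-0.015,0,0,0,0.068,0.272,-0.03,0,0,0]}}

```text
time_s: 20.45
eef_pos: [0.4666, -0.1236, 0.0895]
eef_rot: [0.002, 0.788, 0.615, 0.0]
wrist_force: [-0.7, 0.4, 0.1]
opening: 0.994
grasp_force: 0.0
```

>>> {"op": "move_arm", "data": {"plan": [0.058,0.233,0,0,0,0,0.117,0.466,0,0,0,0,0.175,0.698,0,0,0,0,0.233,0.931,0,0,0,0,0.291,1.164,0,0,0,0,0.35,1.397,0,0,0,0,0.408,1.63,0,0,0,0,0.466,1.862,0,0,0,0,0.524,2.095,0,0,0,0,0.583,2.328,0,0,0,0]}}

```text
time_s: 21.7
eef_pos: [0.4953, -0.0066, 0.0886]
eef_rot: [0.001, 0.788, 0.616, -0.0]
wrist_force: [-1.3, -1.6, 1.6]
opening: 0.995
grasp_force: 0.4
```

Run:
```python
from way import *
p,r,o=now();print(tc(p),p[2],r[:,1])
```

```text
[[60.52827469 16.2120466 ]] 0.08858417660166351 [ 9.70225585e-01 -2.42201599e-01  8.35974782e-04]
```

>>> {"op": "move_arm", "data": {"plan": [0.024,0.097,0,0,0,0,0.049,0.194,0,0,0,0,0.073,0.29,0,0,0,0,0.073,0.29,0,0,0,0]}}

```text
time_s: 22.2
eef_pos: [0.4987, 0.0074, 0.0885]
eef_rot: [0.001, 0.788, 0.616, -0.0]
wrist_force: [-0.6, -0.5, -0.5]
opening: 0.997
grasp_force: 0.0
```

>>> {"op": "move_arm", "data": {"plan": [0.01,0.039,0,0,0,0,0.01,0.039,0,0,0,0]}}

```text
time_s: 22.45
eef_pos: [0.4992, 0.009, 0.0885]
eef_rot: [0.001, 0.788, 0.616, -0.0]
wrist_force: [0.1, 0.7, -0.2]
opening: 0.996
grasp_force: 0.0
```

>>> {"op": "move_arm", "data": {"plan": [0.01,0.039,0,0,0,0,0.01,0.039,0,0,0,0]}}

```text
time_s: 22.7
eef_pos: [0.4998, 0.011, 0.0886]
eef_rot: [0.001, 0.788, 0.616, -0.0]
wrist_force: [-0.0, -0.5, 0.3]
opening: 1.001
grasp_force: 0.0
```

>>> {"op": "move_arm", "data": {"plan": [0.01,0.039,0,0,0,0,0.01,0.039,0,0,0,0]}}

```text
time_s: 22.95
eef_pos: [0.5001, 0.0127, 0.0886]
eef_rot: [0.001, 0.788, 0.616, -0.001]
wrist_force: [-2.1, -2.0, -0.4]
opening: 0.993
grasp_force: 1.2
```

>>> {"op": "move_arm", "data": {"plan": [0.005,0.02,0,0,0,0,0.005,0.02,0,0,0,0]}}

```text
time_s: 23.2
eef_pos: [0.5001, 0.013, 0.0885]
eef_rot: [0.001, 0.788, 0.616, -0.001]
wrist_force: [-3.8, -5.6, 1.6]
opening: 0.999
grasp_force: 3.4
```

>>> {"op": "move_arm", "data": {"plan": [0.005,0.02,0,0,0,0,0.005,0.02,0,0,0,0]}}

```text
time_s: 23.45
eef_pos: [0.5001, 0.0132, 0.0885]
eef_rot: [0.001, 0.788, 0.615, -0.002]
wrist_force: [-5.0, -10.4, 2.2]
opening: 0.996
grasp_force: 5.5
```

>>> {"op": "move_arm", "data": {"plan": [0.005,0.02,0,0,0,0,0.008,0.03,0,0,0,0,0.008,0.03,0,0,0,0]}}

```text
time_s: 23.82
eef_pos: [0.5001, 0.0133, 0.0885]
eef_rot: [0.002, 0.788, 0.615, -0.003]
wrist_force: [-7.4, -15.3, 3.4]
opening: 0.993
grasp_force: 8.8
```

Run:
```python
from way import *
p,r,o=now();print(tc(p),p[2],r[:,1],o['wrist_force'],o['torque'])
```

```text
[[81.0778476  16.42342739]] 0.08852990794071117 [ 9.70189012e-01 -2.42348404e-01 -7.29614090e-04] [ -7.41424914 -15.31474564   3.37635582] [-2.54407926  1.07243342 -0.31614423]
```

>>> {"op": "move_arm", "data": {"plan": [-0.02,-0.08,0,0,0,0,-0.09,-0.36,0,0,0,0,-0.09,-0.36,1,0,0,0,-0.09,-0.36,2.2,0,0,0,-0.09,-0.36,3.4,0,0,0,-0.5,-2,4,0,0,0,-0.9,-3.6,4.4,0,0,0,-1.2,-4.8,4.4,0,0,0,-1.4,-5.6,4.4,0,0,0,-1.4,-5.6,4.4,0,0,0]}}

```text
time_s: 25.08
eef_pos: [0.4299, -0.2668, 0.3089]
eef_rot: [0.001, 0.789, 0.614, -0.0]
wrist_force: [0.0, 0.6, -0.2]
opening: 0.994
grasp_force: 0.0
```

Run:
```python
from way import *
c=shot('top');cv2.imwrite('pics/t11.png',cv2.resize(cv2.cvtColor(c['pixels'],cv2.COLOR_RGB2BGR)[95:270,200:345],None,fx=3.4,fy=3.4,interpolation=cv2.INTER_CUBIC))
```

```text
(no output)
```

View pics/t11.png

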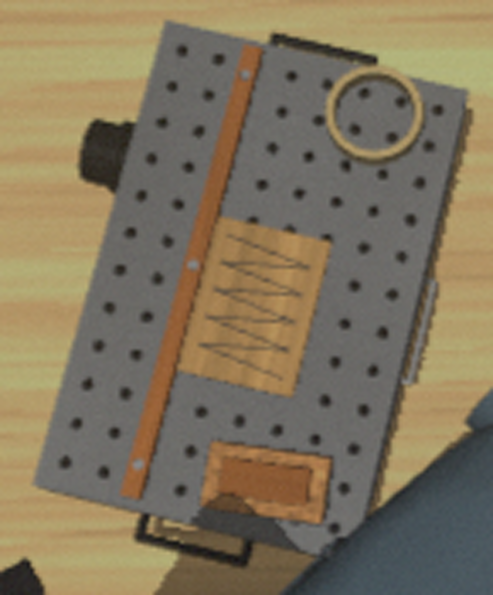

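The lid lies with the zigzag up, its long edge flush against the stop from (220,220) to (180,372). The tape and block have not moved, and the arm is clear.

```bash
python3 -c "
from bench import ctrl
print(ctrl.hand_in())"
```

```text
the job is handed in; nothing more can be done
None
```

The lid was turned over and lies pencil-marked face up on the sanding table, its long edge pushed flush against the wooden stop; it was never dropped, the tape roll and sanding block look unmoved in the last picture, and I handed the job in at about 25 s.

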